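Load the T-foot work stop past the spring gate of a bench rail

TASK

Pick up the steel work stop, slide its foot along the rail's loading deck so that it pushes the spring gate open, and pass it right through into the slotted rail. Keep sliding until it meets the push shoe inside and has pressed that shoe fully home, but gently: never ram or jam the work stop in the rail. Then let go so that the gate stays swung shut behind it, and leave the other things on the bench alone.

Things in the scene. Friction and masses are not known exactly. Their poses are not given: they have to be found in the camera images.
- block_mid (a point): Loose steel work stop, about 250 g: its centre, 30 mm above its underside. Foot 60 long (x) x 36 wide (y) x 12 mm high, ends half-round (radius 18), both alike. On it an upright grip plate 26 long (x) x 14 thick (y), 12 to 60 mm above the underside. Starts upright on the bench, z up. Grip across the 14 mm, fingertips 22 mm or more above the underside to clear the rail.
- rail: Fixed dark steel rail, 286 x 69 mm. Origin under the shut gate, on the centre line, at bench level; x along the rail from loading deck to slot, y to the gate's hinge, z up. Floor 8 mm above the bench throughout. Deck x -85 to -12 mm, open above, guides 49 mm apart with tops 16 mm up. From x 0 to 45: wall at y -19.5, flared at its start; hinge post at y 26.5, top 31 mm up.
- slot_mouth (a point): Where the slotted channel begins: on the rail's centre line and floor, rail x 45 mm; axes as the rail's. Channel x 45 to 191 mm, 39 mm wide inside; two lips (22.5 to 26.5 mm above the bench) leave a 20 mm slot for the grip plate, so the foot enters only from the gate end, on the floor. End cap x 191 to 201, 34 mm high.
- gate (a joint): Spring gate: steel flap 43 long x 4 mm thick, top 23 mm above the bench, across the rail at x 0, upright hinge at y 26.5 mm. 0 = shut; opens only inwards (to rail +x), to 1.6 rad. Spring 0.03 N m shut, 0.09 at 1.5 rad: the foot needs some 2 to 8 N, the flap then rubs on its +y side. Springs shut behind it once the work stop's centre is past about x 76 mm.
- shoe (a joint): Steel push shoe in the channel: m pushed in along rail x; 0 at first, 0.006 = home on a hard end, where force rises steeply. Friction about 5 N, stays where pushed; 10 to 12 N of push is plenty. It sits on a stop clamped at a different, unmeasured place each time: the foot first meets it with the work stop's centre at rail x 84 to 134 mm, to be found by feel.
- gclamp_mid (a point): Bystander: a steel G-clamp lying flat, about 90 x 130 mm, 22 mm high; the middle of its frame. Leave alone.
- hammer_grip (a point): Bystander: a hammer lying on the bench; its handle. Leave alone.
- jar: Bystander: a glass jar with a steel cap, 64 mm across, 75 mm high; centre of its underside. Leave alone.
- tape: Bystander: a grey tape roll, 90 mm across, 24 mm high; centre of its underside. Leave alone.
There are look-alikes about, which are no part of the job. Of the things shaped like the part that bears block_mid, the bare steel one is meant.

How it is judged:
On the way, in this order (a step that is already met when the one before it is completed fails the run):
1. the work stop, down on the rail's floor, is passing through the gate and holds it open (more than 0.6 rad) (value of joint gate above 0.6 rad and x of block_mid in the frame of rail between -0.03 and 0.075 m and y of block_mid in the frame of rail between -0.008 and 0.008 m and z of block_mid in the frame of rail between 0.033 and 0.043 m), for 0.1 s.
2. the work stop is beyond the gate and has pressed the shoe home (at least 5 of its 6 mm) (value of joint shoe above 0.005 m and x of block_mid in the frame of rail above 0.082 m and z of block_mid in the frame of rail between 0.033 and 0.043 m), for 0.1 s.
At the end, for the whole second after the job is handed in: The work stop stands upright in the slotted channel, foot on the rail's floor (within 5 mm) and on its centre line (within 5 mm), its centre 82 to 146 mm along the rail, at rest and released; the shoe is pressed in at least 5 mm of its 6; the gate is shut (under 0.06 rad) (all of step 2 and value of joint gate below 0.06 rad and x of block_mid in the frame of rail below 0.146 m and y of block_mid in the frame of rail between -0.005 and 0.005 m and angle between block_mid's own z axis and vertical below 0.08 rad and linear speed of block below 0.01 m/s); the robot touches nothing.
It fails at once if the work stop is pressed against the rail's walls, lips, gate or shoe (the floor plate does not count) with more than 22 N (contact force between block and rail above 22 N).
It fails at once if the robot presses on the rail or its gate with more than 15 N (contact force between any of the fingers, the arm and rail above 15 N).
It fails at once if a bystander is moved more than 20 mm (distance of any of gclamp_mid, hammer_grip, jar, tape from where it was at the start of the episode above 0.02 m).
It also fails if it takes over 67 s, if anything falls off the work surface, if the arm or the gripper's body presses on something with over 40 N, if the wrist force passes 120 N, or if a joint passes its speed limit or range.

ROBOT

A 7-joint arm with a two-finger parallel gripper is mounted at the origin on the work surface. World frame = base frame: x ahead of the robot, y to its left, z up, the work surface at z = 0. Lengths are in m, angles in rad, forces in N, time in s.
With the tool pointing down it reaches from about 0.35 to 0.9 m from the base axis. Payload 7.2 kg.
Tool frame: the origin (TCP) lies between the finger pads; the fingertips stand 17 mm ahead of it and the grasp point (between the pads) lies 2 mm behind it; z points along the fingers, y is the line along which they close (so a half turn about z gives the same grasp; the last joint's range is limited). The gripper opens to 88 mm and grips with 3 to 60 N. Pads are 20 mm wide; open, the fingers measure 115 mm over their backs; the gripper's body (75 mm by 178 mm) begins 61 mm behind the grasp point.
Start: joints at [1.067, 0.411, -0.013, 1.596, 0.006, 1.134, -0.082], TCP at [0.264, -0.567, 0.24] pointing down, gripper open.
Joint ranges: [-2.95, 2.95], [-0.29, 1.99], [-1.47, 1.44], [0.14, 2.54], [-1.03, 4.17], [0.13, 1.85], [-2.86, 2.86]. Speed limits (rad/s): [2.39, 2.39, 3.01, 3.01, 3.14, 3.14, 3.14].

INTERFACE

Orientations are given as a unit quaternion [x, y, z, w].
In Python, from plant import robot, viewer gives the robot as it stands.
- The arm moves only by the tool drive_tool, never from a script. Its argument "moves" is a list of rows, each an object with "slide": the shift along the world's x, y, z normalised to -1 to 1, where 1 is 0.05 m, a list of three; "angular": the turn, a rotation vector about the world's x, y, z normalised to -1 to 1, where 1 is 5 degrees, a list of three. In form: [{"slide": [dx, dy, dz], "angular": [wx, wy, wz]}, ...]. A call has 1 to 8 rows; each row shifts and turns the commanded pose from where the row before left it; what a row does not reach is not made up. A row lasts 1/10 s, in which the tool goes at most 50 mm and 8.59 degrees, less where a joint would pass 70% of its speed; a pose out of reach is approached as far as the arm can. A call with a number of a shift or a turn outside -1 to 1 is refused whole. A call with a gripper value outside its range is refused whole. "hand" is the opening, from 0 (shut) to 1 (fully open), set as the call begins (left out, the last holds). The fingers move at their own pace and stop on an object; the grip force is fixed at half the most. Time passes only in rows, so rows that do not move let the fingers close. It gives the time, the measured TCP pose, the force, the opening and the grip force at its end, in the units of the state.
- robot.state(): the state, without advancing time (a new reading comes with each control period).
- viewer.read_camera(name): name is "scene" or "side" or "wrist"; returns the picture (400x640x3 uint8, blue, green, red); there is no depth.
- viewer.get_calibration(name): a dict with "intrinsics" (3x3 intrinsics, pixels), "position" and "attitude" of the camera in the world; the wrist camera has in their place "tool_from_camera" (4x4, takes a point from camera to tool coordinates, whose origin is the TCP and whose axes are the flange's). Camera axes: x right, y down, z forward; pixel columns grow to the right and rows downward; lengths in m; the calibration is good to about 2 mm. A picture is of the moment at which its call begins: read the wrist's pose just before it. get_calibration takes no time and is no camera call.
- robot.close_job(): hands the job in; it is judged then, once.
The state is a dict: "time": time; "qpos": joint angles; "dq": joint speeds; "joint_torque": joint torques, N m; "ee_pos": TCP position; "tool_rot": TCP orientation; "wrist_force": force on the tool from outside, world axes, zero at the start; "moment": the same for the moment, N m; "width": opening from 0.0 (shut) to 1.0 (fully open); "grip_force": force on a finger pad.
Only numpy, scipy, OpenCV 4.12 (cv2) and the standard library are available. Lean on these libraries where they do the work, as an engineer would, in place of code of your own. Each camera call takes 0.05 s, during which the arm holds its last target. There are 200 camera calls.

## Working session

There is one attempt and no reset: what is moved stays moved. The work goes in short steps, Python scripts to look and compute and a tool call to move; the robot and the scene stay as the last step left them, time stands still between calls to the robot, and variables do not carry over. Pictures are saved under pics/ and viewed, at most 10 in all, crops included, and the job is handed in when it is done.

Besides the shell and the picture viewer there is one more tool, called after "Call:" as name(argument=value, ...), one argument or row to a line, values as JSON. drive_tool: Moves the arm, as the interface text tells. Scaled input: -1 to 1 covers 0.05 m each way for a shift and 5 degrees each way for a turn. Its arguments: {"type":"object","properties":{"moves":{"type":"array"},"hand":{"type":"number"}},"required":["moves"]}

```bash
ls; mkdir -p pics; cat > h.py <<'E'
import numpy as np, cv2
from scipy.spatial.transform import Rotation as R
from plant import robot, viewer
def cam(n):
    c=viewer.get_calibration(n); K=np.array(c["intrinsics"])
    if "position" in c:
        a=np.array(c["attitude"]); Rm=a if a.shape==(3,3) else R.from_quat(a).as_matrix()
        return K,Rm,np.array(c["position"])
    s=robot.state(); T=np.array(c["tool_from_camera"]); Rt=R.from_quat(s["tool_rot"]).as_matrix()
    return K,Rt@T[:3,:3],Rt@T[:3,3]+np.array(s["ee_pos"])
def pix2w(C,uv,z):
    K,Rm,p=C; d=Rm@np.linalg.solve(K,[uv[0],uv[1],1.]); return p+d*(z-p[2])/d[2]
def w2pix(C,P):
    K,Rm,p=C; q=K@(Rm.T@(np.array(P)-p)); return q[:2]/q[2]
E
python3 - <<'E'
from h import *
for n in ("scene","side","wrist"):
    c=cam(n); cv2.imwrite(f"pics/{n}0.png",viewer.read_camera(n)); print(n,c[0][0,0],c[2].round(3),c[1][:,2].round(2))
print(robot.state())
E
```

```text
pics
scene 392.52216573195483 [1.407 0.369 0.666] [-0.73 -0.38 -0.56]
side 442.2074308880285 [ 0.466 -0.9    0.786] [ 0.13  0.76 -0.64]
wrist 295.88118416521036 [ 0.33  -0.535  0.384] [-0.24 -0.11 -0.96]
{'time': 0.15, 'qpos': array([ 1.06679912,  0.4116915 , -0.01270862,  1.59683578,  0.00556168,
        1.13428941, -0.08220529]), 'dq': array([ 0.00064419, -0.00266928,  0.00014085, -0.00231238,  0.00118883,
        0.00013505,  0.00043331]), 'joint_torque': array([ 1.47587951e-03, -5.88331604e+01,  6.42509591e-01, -2.91295087e+01,
       -5.36517554e-02,  1.56904617e-02,  7.20213256e-05]), 'ee_pos': array([ 0.26366195, -0.56626676,  0.23902418]), 'tool_rot': array([ 9.76353822e-01,  2.16177844e-01, -1.52730650e-04, -5.74719250e-04]), 'wrist_force': array([-0.04106514,  1.1837285 , -0.33116245]), 'moment': array([ 0.02791783, -0.05379339, -0.0064845 ]), 'grip_force': 0.0, 'width': 0.9993900539744978}
```

View pics/scene0.png

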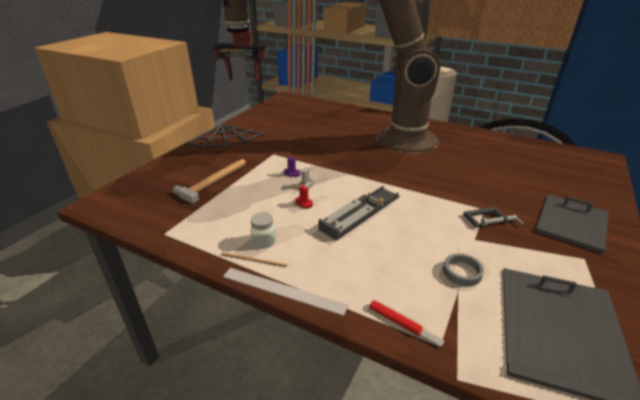

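View pics/side0.png

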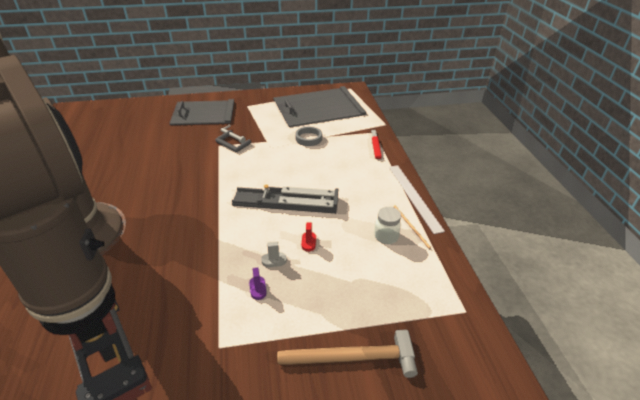

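Three look-alikes appear in the side view: purple at (258,285), bare steel at (273,256) and red at (308,238). I choose the steel one. The rail runs from (235,197) at the deck end to (338,200) at the end cap. I'll check in one close crop.

```bash
python3 - <<'E'
from h import *
s=cv2.imread("pics/side0.png")[180:275,225:350]
cv2.imwrite("pics/crop1.png",cv2.resize(s,None,fx=6,fy=6,interpolation=cv2.INTER_CUBIC))
C=cam("side")
for n,uv,z in [("steel",(273,262),0),("red",(308,246),0),("purple",(258,294),0),("railA",(235,197),.016),("railB",(338,200),.034)]:
    print(n,pix2w(C,uv,z).round(3))
E
```

```text
steel [ 0.489 -0.182  0.   ]
red [ 0.579 -0.143  0.   ]
purple [ 0.447 -0.271  0.   ]
railA [0.408 0.058 0.016]
railB [ 0.679 -0.021  0.034]
```

View pics/crop1.png

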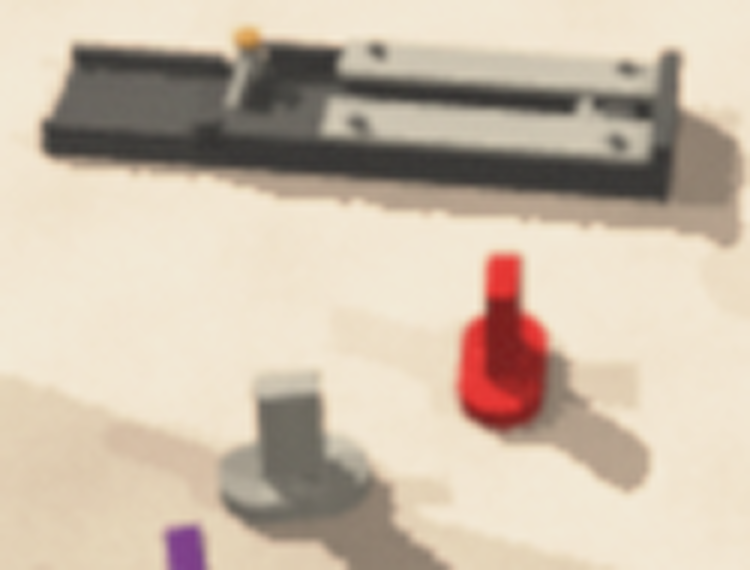

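Steel stop confirmed: upright, bare grey, at about (295,470) in the crop, with its foot's long axis roughly horizontal. The rail's orange hinge post is at (247,38), on the far side. I'll move above it and look with the wrist camera.

Call:
drive_tool(
  moves=[
    {"slide": [0.5,0.9,0.1],"angular": [0,0,0]},
    {"slide": [0.5,0.9,0.1],"angular": [0,0,0]},
    {"slide": [0.5,0.9,0],"angular": [0,0,0]},
    {"slide": [0.5,0.9,0],"angular": [0,0,0]},
    {"slide": [0.5,0.9,0],"angular": [0,0,0]},
    {"slide": [0.5,0.9,0],"angular": [0,0,0]},
    {"slide": [0.5,0.9,0],"angular": [0,0,0]},
    {"slide": [0.5,0.9,0],"angular": [0,0,0]},
  ],
)

```text
time: 0.95
ee_pos: [0.4584, -0.2155, 0.2494]
tool_rot: [0.976, 0.216, 0.0, 0.0]
wrist_force: [0.7, 0.2, -0.1]
width: 0.998
grip_force: 0.0
```

Call:
drive_tool(
  moves=[
    {"slide": [0,0,0],"angular": [0,0,0]},
    {"slide": [0,0,0],"angular": [0,0,0]},
    {"slide": [0,0,0],"angular": [0,0,0]},
  ],
)

```text
time: 1.25
ee_pos: [0.4572, -0.2185, 0.2491]
tool_rot: [0.977, 0.215, -0.0, 0.0]
wrist_force: [-0.6, -0.7, 0.5]
width: 1.001
grip_force: 0.0
```

```bash
python3 - <<'E'
from h import *
C=cam("wrist"); im=viewer.read_camera("wrist"); cv2.imwrite("pics/w1.png",im)
np.savez("pics/w1.npz",K=C[0],R=C[1],p=C[2])
print(C[2],robot.state()["ee_pos"],robot.state()["tool_rot"])
E
```

```text
[ 0.52392745 -0.18728982  0.39384282] [ 0.4570308  -0.21880529  0.24912426] [ 9.76601184e-01  2.15058075e-01 -3.72460873e-04  1.15713387e-04]
```

View pics/w1.png

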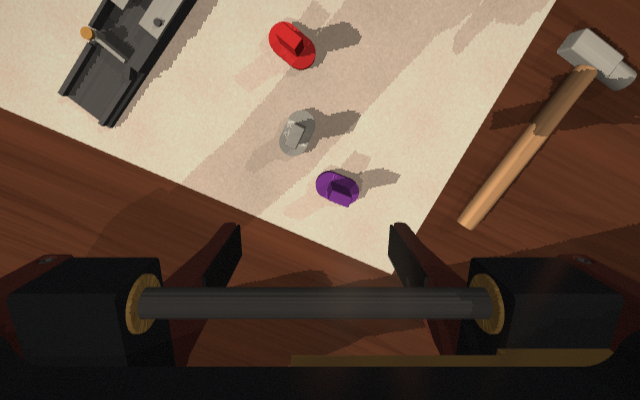

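Wrist view: steel stop at (298,132), red at (292,46), purple at (338,188), and the rail's deck end at (60–110, 95–127) with the hinge at (87,33). I'll shift so that the rail and stop are both in view.

Call:
drive_tool(
  moves=[
    {"slide": [0.4,0.5,0.3],"angular": [0,0,0]},
    {"slide": [0.4,0.5,0.3],"angular": [0,0,0]},
    {"slide": [0,0,0],"angular": [0,0,0]},
    {"slide": [0,0,0],"angular": [0,0,0]},
    {"slide": [0,0,0],"angular": [0,0,0]},
  ],
)

```text
time: 1.8
ee_pos: [0.4967, -0.1691, 0.2787]
tool_rot: [0.977, 0.215, -0.001, 0.0]
wrist_force: [-0.4, 0.2, 0.7]
width: 0.999
grip_force: 0.0
```

```bash
python3 - <<'E'
from h import *
C=cam("wrist"); im=viewer.read_camera("wrist"); cv2.imwrite("pics/w2.png",im)
np.savez("pics/w2.npz",K=C[0],R=C[1],p=C[2])
print(w2pix(C,[.489,-.182,0]),w2pix(C,[.408,.058,0]),w2pix(C,[.679,-.021,0]))
a=cv2.resize(im[0:230,0:400],None,fx=2,fy=2,interpolation=cv2.INTER_CUBIC)
cv2.imwrite("pics/w2c.png",a)
E
```

```text
[320.12198044 172.41347704] [144.20344674 153.83921103] [267.36910514 -18.21043468]
```

View pics/w2c.png

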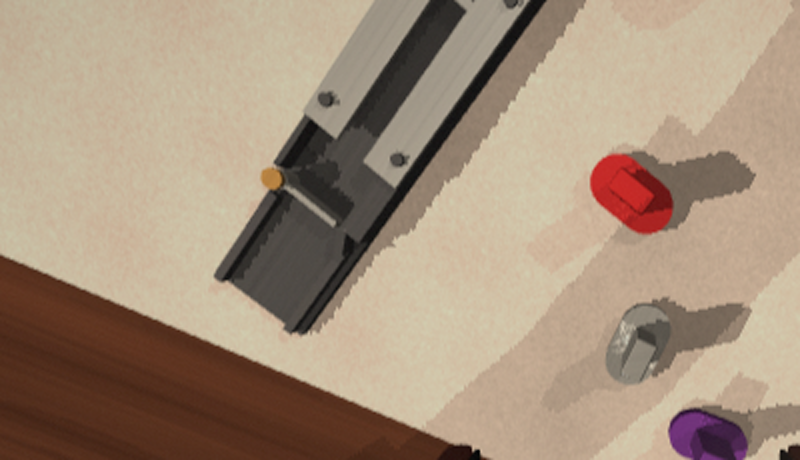

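Rail features in crop pixels: hinge post top (272,178), gate tip (335,224), slot corners (338,137) and (365,162), deck corners (217,275) and (303,333). The steel stop is at (638,345). I'll fit both poses.

```bash
cat >> h.py <<'E'
from scipy.optimize import least_squares, minimize
def T2(p,P):
    P=np.atleast_2d(P); c,s=np.cos(p[2]),np.sin(p[2])
    return np.c_[p[0]+c*P[:,0]-s*P[:,1],p[1]+s*P[:,0]+c*P[:,1],P[:,2]]
def proj(C,P): return np.array([w2pix(C,q) for q in P])
t=np.linspace(0,2*np.pi,40)
foot=np.c_[np.sign(np.cos(t))*.012+.018*np.cos(t),.018*np.sin(t)]
FOOT=np.r_[np.c_[foot,0*t],np.c_[foot,0*t+.012]]
PL=np.array([[a*.013,b*.007,z] for a in(-1,1) for b in(-1,1) for z in(.012,.06)])
def hulls(C,p,k=4):
    return [cv2.convexHull(((proj(C,T2(p,M))+.5)*k).astype(np.int32)) for M in(FOOT,PL)]
def load(n):
    f=np.load(f"pics/{n}.npz"); return (f["K"],f["R"],f["p"])
RP=np.array([[0,.0265,.031],[-.002,-.0165,.023],[.045,.01,.0265],[.045,-.01,.0265],[-.085,.0345,.016],[-.085,-.0345,0]])
E
python3 - <<'E'
from h import *
C=load("w2"); im=cv2.imread("pics/w2.png")
uv=np.array([[272,178],[335,224],[338,137],[365,162],[217,275],[303,333]])/2
f=lambda p:(proj(C,T2(p,RP))-uv).ravel()
r=least_squares(f,[.49,.03,-.2],loss="soft_l1"); print("rail",r.x.round(4),np.degrees(r.x[2]),f(r.x).reshape(-1,2).round(1).tolist())
hsv=cv2.cvtColor(im,cv2.COLOR_BGR2HSV); x0,y0=290,140
print(hsv[172,316],hsv[160,316],hsv[190,290],hsv[162,350])
sub=(slice(140,200),slice(290,345)); m=np.zeros(im.shape[:2],np.uint8); m[sub]=(hsv[...,1][sub]<45)*255
n,l,st,_=cv2.connectedComponentsWithStats(m); k=1+np.argmax(st[1:,4]); m=(l==k).astype(np.uint8)*255; print(st[k])
M=cv2.resize(m,None,fx=4,fy=4)>127
def cost(p):
    a=np.zeros(M.shape,np.uint8)
    for h in hulls(C,p): cv2.fillConvexPoly(a,h,1)
    return 1-(M&(a>0)).sum()/(M|(a>0)).sum()
best=min((minimize(cost,[.489,-.175,y],method="Nelder-Mead",options=dict(initial_simplex=[[.489,-.175,y],[.499,-.175,y],[.489,-.165,y],[.489,-.175,y+.3]])) for y in np.arange(-1.5,1.5,.5)),key=lambda r:r.fun)
print("stop",best.x.round(4),np.degrees(best.x[2]),best.fun)
np.savez("pose.npz",rail=r.x,stop=best.x)
o=cv2.resize(im,None,fx=4,fy=4)
for h in hulls(C,best.x): cv2.polylines(o,[h],True,(0,0,255),1)
for q in proj(C,T2(r.x,np.r_[RP,[[.191,.01,.0265],[.191,-.01,.0265]]])): cv2.circle(o,tuple(int(v) for v in (q+.5)*4),4,(0,0,255),1)
cv2.imwrite("pics/ov.png",np.hstack([o[140:700,400:830],o[560:800,1160:1480].repeat(1,0) if 0 else cv2.resize(o[560:800,1160:1380],(370,404))[:404] if 0 else cv2.copyMakeBorder(o[560:800,1160:1480],0,320,0,0,cv2.BORDER_CONSTANT)]))
E
```

```text
rail [ 0.4873  0.0497 -0.2675] -15.32473393505431 [[0.3, -0.0], [0.2, 1.1], [-0.3, 0.5], [-0.2, -1.0], [-3.6, -1.0], [3.3, 0.3]]
[20 40 96] [ 20  39 143] [ 14  63 174] [ 14  63 117]
[303 152  32  40 900]
stop [ 0.4904 -0.1786 -0.0173] -0.9929147275258691 0.0629675404930723
```

View pics/ov.png

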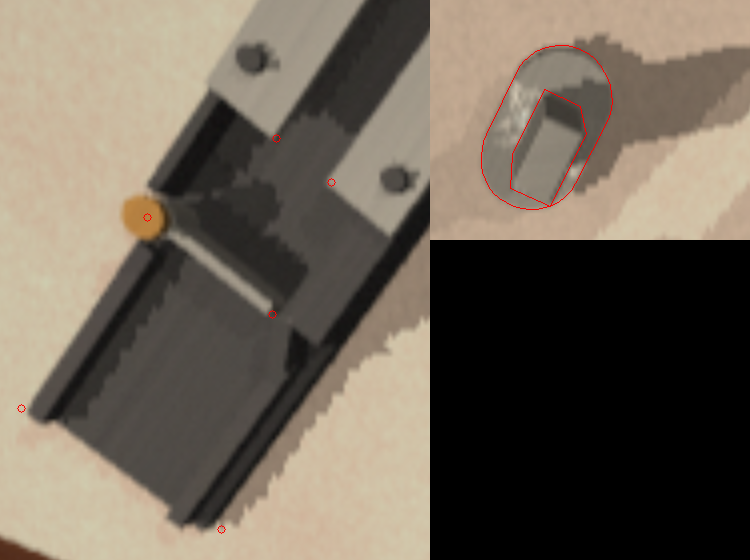

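The fit matches well, apart from the deck's outer width, which I only assumed. I'll refine the rail with that width free, and turn and descend over the stop with the gripper half open.

```bash
python3 - <<'E'
from h import *
C=load("w2")
uv=np.array([[272,178],[335,224],[338,137],[365,162],[217+3,275+1],[303,333]])/2
uv[4]=[(400+35)/4-.5,(140+412)/4-.5]; uv[5]=[(400+205)/4-.5,(140+525)/4-.5]
def f(p):
    P=RP.copy(); P[4,1]=p[3]; P[5,1]=-p[3]; P[5,2]=p[4]; return (proj(C,T2(p,P))-uv).ravel()
r=least_squares(f,[.49,.03,-.2,.03,.008],bounds=([-1,-1,-1,.0,0],[1,1,1,.1,.016]),loss="soft_l1"); print(r.x.round(4),np.degrees(r.x[2]),f(r.x).reshape(-1,2).round(1).tolist())
S=np.load("pose.npz")["stop"]; np.savez("pose.npz",rail=r.x[:3],stop=S)
print("purple",pix2w(C,(354,222),.006))
E
```

```text
[ 0.4877  0.0496 -0.2688  0.0307  0.0052] -15.400595088998795 [[0.5, -0.3], [0.4, 0.9], [-0.1, 0.3], [-0.0, -1.2], [-0.8, 0.5], [-0.1, -0.3]]
purple [ 0.44261992 -0.25990181  0.006     ]
```

Call:
drive_tool(
  hand=0.5,
  moves=[
    {"slide": [-0.13,-0.19,-0.6],"angular": [0,0,-0.86]},
    {"slide": [0,0,-0.6],"angular": [0,0,-0.86]},
    {"slide": [0,0,-0.6],"angular": [0,0,-0.86]},
    {"slide": [0,0,-0.6],"angular": [0,0,-0.86]},
    {"slide": [0,0,-0.6],"angular": [0,0,-0.86]},
    {"slide": [0,0,-0.3],"angular": [0,0,-0.86]},
    {"slide": [0,0,0],"angular": [0,0,0]},
    {"slide": [0,0,0],"angular": [0,0,0]},
  ],
)

```text
time: 2.65
ee_pos: [0.491, -0.1775, 0.1144]
tool_rot: [1.0, -0.007, -0.0, 0.0]
wrist_force: [0.7, 0.1, 0.5]
width: 0.501
grip_force: 0.0
```

Call:
drive_tool(
  moves=[
    {"slide": [0,-0.02,-0.4],"angular": [0,0,0]},
    {"slide": [0,0,-0.4],"angular": [0,0,0]},
    {"slide": [0,0,-0.4],"angular": [0,0,0]},
    {"slide": [0,0,-0.2],"angular": [0,0,0]},
    {"slide": [0,0,0],"angular": [0,0,0]},
    {"slide": [0,0,0],"angular": [0,0,0]},
  ],
)

```text
time: 3.25
ee_pos: [0.4919, -0.1781, 0.0453]
tool_rot: [1.0, -0.007, 0.001, 0.0]
wrist_force: [0.8, 0.1, -0.5]
width: 0.498
grip_force: 0.0
```

Call:
drive_tool(
  hand=0,
  moves=[
    {"slide": [0,0,0],"angular": [0,0,0]},
    {"slide": [0,0,0],"angular": [0,0,0]},
    {"slide": [0,0,0],"angular": [0,0,0]},
    {"slide": [0,0,0],"angular": [0,0,0]},
    {"slide": [0,0,0],"angular": [0,0,0]},
    {"slide": [0,0,0],"angular": [0,0,0]},
  ],
)

```text
time: 3.85
ee_pos: [0.4915, -0.178, 0.0446]
tool_rot: [1.0, -0.007, 0.0, 0.0]
wrist_force: [-0.3, -0.5, 3.3]
width: 0.158
grip_force: 30.0
```

Call:
drive_tool(
  moves=[
    {"slide": [0,0,0.6],"angular": [0,0,0]},
    {"slide": [0,0,0.6],"angular": [0,0,0]},
    {"slide": [-0.17,0.8,0.4],"angular": [0,0,-0.49]},
    {"slide": [-0.17,0.8,0],"angular": [0,0,-0.49]},
    {"slide": [-0.17,0.8,0],"angular": [0,0,-0.49]},
    {"slide": [-0.17,0.8,0],"angular": [0,0,-0.49]},
    {"slide": [-0.17,0.8,0],"angular": [0,0,-0.48]},
    {"slide": [-0.17,0.8,0],"angular": [0,0,-0.48]},
  ],
)

```text
time: 4.65
ee_pos: [0.4393, 0.0636, 0.1241]
tool_rot: [0.991, -0.135, -0.0, 0.0]
wrist_force: [0.8, -0.6, -3.4]
width: 0.156
grip_force: 30.0
```

Call:
drive_tool(
  moves=[
    {"slide": [0,0,-0.4],"angular": [0,0,0]},
    {"slide": [0,0,-0.3],"angular": [0,0,0]},
    {"slide": [0,0,0],"angular": [0,0,0]},
    {"slide": [0,0,0],"angular": [0,0,0]},
  ],
)

```text
time: 5.05
ee_pos: [0.4399, 0.0621, 0.0892]
tool_rot: [0.991, -0.134, -0.001, 0.0]
wrist_force: [0.1, 0.5, -2.8]
width: 0.154
grip_force: 30.0
```

```bash
python3 - <<'E'
from h import *
p=np.load("pose.npz")["rail"]; s=robot.state(); q=R.from_quat(s["tool_rot"]).as_matrix()
e=np.array(s["ee_pos"]); c,n=np.cos(p[2]),np.sin(p[2]); d=e[:2]-p[:2]
print("rail xy",c*d[0]+n*d[1],-n*d[0]+c*d[1],"z",e[2],"yaw",np.degrees(np.arctan2(q[1,0],q[0,0])),s["wrist_force"],"tilt",q[:2,2])
o=[]
for nm,a in(("side",1),("wrist",2)):
    C=cam(nm); im=viewer.read_camera(nm); cv2.imwrite(f"pics/{nm}3.png",im); np.savez(f"pics/{nm}3.npz",K=C[0],R=C[1],p=C[2])
    if nm=="wrist": o.append(cv2.resize(im[100:400,120:520],(533,400)))
    else:
        u=w2pix(C,T2(p,[-.03,0,.03])[0]).astype(int); a=im[u[1]-45:u[1]+35,u[0]-35:u[0]+18]; o.append(cv2.resize(a,(265,400),interpolation=cv2.INTER_CUBIC))
cv2.imwrite("pics/c3.png",np.hstack(o))
E
```

```text
rail xy -0.049347651511911776 -0.0006719738629743476 z 0.08916803484241112 yaw -15.432884471753354 [ 0.06888856  0.48967962 -2.84367433] tilt [-0.00139596 -0.00021078]
```

View pics/c3.png

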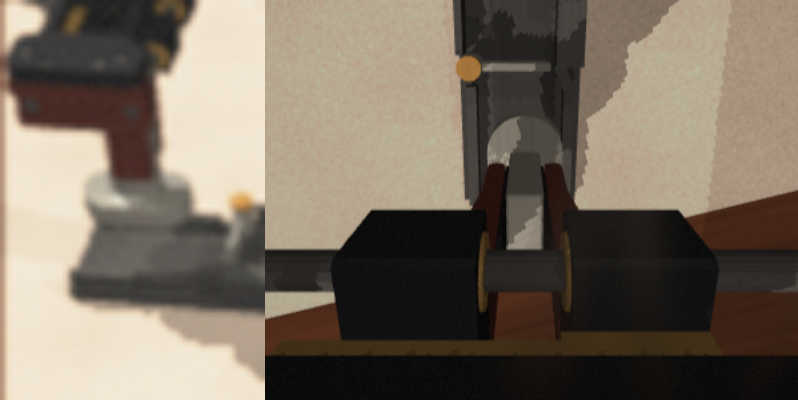

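The crop shows the stop hanging upright, square to the rail, with its foot's front at (525,117), behind the gate (hinge at (468,68), tip at (549,67)). I'll check the lateral offset numerically in the same picture.

```bash
python3 - <<'E'
from h import *
p=np.load("pose.npz")["rail"]; C=load("wrist3"); im=cv2.imread("pics/wrist3.png"); g=cv2.cvtColor(im,cv2.COLOR_BGR2GRAY)
print("pred hinge,tip",proj(C,T2(p,RP[:2])).round(1),"seen [272.3,151],[333,150.3]")
s=np.array([-.0493,-.0007]); b=T2(p,[[s[0]+.03,s[1],.0567],[s[0]+.012,s[1]+.018,.0567],[s[0]+.012,s[1]-.018,.0567]])
print("pred foot front,L,R",proj(C,b).round(1),"seen [315,188],287,343")
for x in(.06,.08,.1,.12,.14):
    q=proj(C,T2(p,[[x,.01,.0265],[x,-.01,.0265]])); v=int(round(q[0,1]))
    if 0<=v<400: print(x,q.round(1).tolist(),v,g[v,255:375].tolist() if x in(.06,.1) else "")
E
```

```text
pred hinge,tip [[274.8 149. ]
 [336.7 150.3]] seen [272.3,151],[333,150.3]
pred foot front,L,R [[314.7 185.3]
 [286.4 212.9]
 [343.1 212.8]] seen [315,188],287,343
0.06 [[297.8, 54.6], [328.9, 54.6]] 55 [137, 137, 134, 136, 137, 120, 121, 121, 105, 60, 59, 60, 59, 57, 57, 59, 61, 59, 59, 58, 51, 67, 78, 80, 78, 102, 122, 121, 121, 122, 123, 123, 125, 125, 124, 124, 126, 126, 124, 125, 126, 41, 36, 35, 36, 34, 36, 33, 33, 33, 35, 37, 36, 38, 37, 34, 34, 34, 35, 37, 38, 34, 36, 45, 54, 54, 52, 53, 53, 54, 54, 57, 120, 123, 123, 124, 122, 121, 120, 122, 103, 76, 77, 78, 78, 78, 78, 77, 78, 78, 79, 72, 41, 36, 38, 38, 36, 35, 34, 37, 36, 36, 36, 35, 73, 78, 78, 78, 87, 87, 94, 93, 92, 89, 89, 92, 92, 92, 91, 92]
0.08 [[297.3, 19.8], [329.2, 19.8]] 20
```

The slot and hinge sit about 1.3 mm further towards +y than I estimated, so the stop needs about 2 mm of +y. I'll descend to just above the floor (TCP z about 0.0535).

Call:
drive_tool(
  moves=[
    {"slide": [0.01,0.04,-0.2],"angular": [0,0,0]},
    {"slide": [0,0,-0.2],"angular": [0,0,0]},
    {"slide": [0,0,-0.2],"angular": [0,0,0]},
    {"slide": [0,0,-0.1],"angular": [0,0,0]},
    {"slide": [0,0,0],"angular": [0,0,0]},
    {"slide": [0,0,0],"angular": [0,0,0]},
  ],
)

```text
time: 5.75
ee_pos: [0.4407, 0.0642, 0.0541]
tool_rot: [0.991, -0.134, -0.0, 0.0]
wrist_force: [-0.1, 0.6, -2.6]
width: 0.158
grip_force: 30.0
```

```bash
cat >> h.py <<'E'
def rep():
    p=np.array([.4880,.0509,-.2688]); s=robot.state(); q=R.from_quat(s["tool_rot"]).as_matrix()
    e=np.array(s["ee_pos"]); c,n=np.cos(p[2]),np.sin(p[2]); d=e[:2]-p[:2]; F=np.array(s["wrist_force"])
    print("t",s["time"],"rail mm",((c*d[0]+n*d[1])*1e3).round(1),((-n*d[0]+c*d[1])*1e3).round(1),(e[2]*1e3).round(1),"yaw",np.degrees(np.arctan2(q[1,0],q[0,0])).round(2),"F",(c*F[0]+n*F[1]).round(1),(-n*F[0]+c*F[1]).round(1),F[2].round(1),"M",np.round(s["moment"],2))
E
python3 -c "
from h import *
rep()
g=cv2.cvtColor(cv2.imread('pics/wrist3.png'),6)
for v in(8,20,40,55): r=g[v,280:345].astype(int); d=np.diff(r); print(v,280+np.argmin(d[:35]),280+35+np.argmax(d[35:]), proj(load('wrist3'),T2([.4877,.0496,-.2688],[[.08,.01,.0265],[.08,-.01,.0265]]))[:,0])"
```

```text
t 5.75 rail mm -49.1 0.2 54.1 yaw -15.43 F -0.3 0.6 -2.6 M [ 0.07  0.06 -0.09]
8 295 327 [297.30209645 329.22689835]
20 295 327 [297.30209645 329.22689835]
40 295 326 [297.30209645 329.22689835]
55 295 326 [297.30209645 329.22689835]
```

Call:
drive_tool(
  moves=[
    {"slide": [0.116,-0.032,-0.01],"angular": [0,0,0]},
    {"slide": [0.116,-0.032,0],"angular": [0,0,0]},
    {"slide": [0.116,-0.032,0],"angular": [0,0,0]},
    {"slide": [0.116,-0.032,0],"angular": [0,0,0]},
    {"slide": [0.116,-0.032,0],"angular": [0,0,0]},
  ],
)

```text
time: 6.25
ee_pos: [0.4696, 0.0561, 0.0536]
tool_rot: [0.991, -0.134, -0.001, 0.0]
wrist_force: [-3.6, 0.4, -2.2]
width: 0.156
grip_force: 30.0
```

```bash
python3 -c "
from h import *
rep()"
```

```text
t 6.25 rail mm -19.1 0.1 53.6 yaw -15.42 F -3.6 -0.6 -2.2 M [0.27 0.86 0.  ]
```

Gate contact is gentle at 3.6 N, so I'll keep sliding.

Call:
drive_tool(
  moves=[
    {"slide": [0.116,-0.032,0],"angular": [0,0,0]},
    {"slide": [0.116,-0.032,0],"angular": [0,0,0]},
    {"slide": [0.116,-0.032,0],"angular": [0,0,0]},
    {"slide": [0.116,-0.032,0],"angular": [0,0,0]},
  ],
)

```text
time: 6.65
ee_pos: [0.4917, 0.0501, 0.0532]
tool_rot: [0.991, -0.134, -0.002, 0.0]
wrist_force: [-4.0, 3.0, -3.3]
width: 0.156
grip_force: 30.0
```

```bash
python3 -c "
from h import *
rep()"
```

```text
t 6.65 rail mm 3.7 0.2 53.2 yaw -15.4 F -4.7 1.8 -3.3 M [ 0.77  1.27 -0.06]
```

Call:
drive_tool(
  moves=[
    {"slide": [0.116,-0.024,0],"angular": [0,0,0]},
    {"slide": [0.116,-0.032,0],"angular": [0,0,0]},
    {"slide": [0.116,-0.032,0],"angular": [0,0,0]},
  ],
)

```text
time: 6.95
ee_pos: [0.5109, 0.0445, 0.0537]
tool_rot: [0.991, -0.134, -0.0, 0.0]
wrist_force: [-1.5, -1.0, -2.7]
width: 0.158
grip_force: 30.0
```

```bash
python3 -c "
from h import *
rep()"
```

```text
t 6.95 rail mm 23.8 -0.1 53.7 yaw -15.45 F -1.2 -1.4 -2.7 M [-0.28  0.56  0.02]
```

Call:
drive_tool(
  moves=[
    {"slide": [0.116,-0.03,0],"angular": [0,0,0]},
    {"slide": [0.116,-0.03,0],"angular": [0,0,0]},
    {"slide": [0.116,-0.032,0],"angular": [0,0,0]},
    {"slide": [0.116,-0.032,0],"angular": [0,0,0]},
  ],
)

```text
time: 7.35
ee_pos: [0.5343, 0.0389, 0.0539]
tool_rot: [0.991, -0.134, 0.0, 0.0]
wrist_force: [-1.1, -1.8, -3.0]
width: 0.156
grip_force: 30.0
```

```bash
python3 -c "
from h import *
rep()"
```

```text
t 7.35 rail mm 47.8 0.7 53.9 yaw -15.44 F -0.5 -2.0 -3.0 M [-0.33  0.45  0.05]
```

Call:
drive_tool(
  moves=[
    {"slide": [0.116,-0.034,0],"angular": [0,0,0]},
    {"slide": [0.116,-0.034,0],"angular": [0,0,0]},
    {"slide": [0.116,-0.032,0],"angular": [0,0,0]},
    {"slide": [0.116,-0.032,0],"angular": [0,0,0]},
    {"slide": [0.058,-0.016,0],"angular": [0,0,0]},
  ],
)

```text
time: 7.85
ee_pos: [0.5609, 0.0321, 0.054]
tool_rot: [0.991, -0.134, 0.001, -0.0]
wrist_force: [-0.5, 0.3, -2.9]
width: 0.158
grip_force: 30.0
```

```bash
python3 -c "
from h import *
rep()"
```

```text
t 7.85 rail mm 75.3 1.2 54.0 yaw -15.43 F -0.5 0.2 -2.9 M [ 0.09 -0.01  0.02]
```

Call:
drive_tool(
  moves=[
    {"slide": [0.037,-0.018,0],"angular": [0,0,0]},
    {"slide": [0.037,-0.018,0],"angular": [0,0,0]},
    {"slide": [0.039,-0.011,0],"angular": [0,0,0]},
  ],
)

```text
time: 8.15
ee_pos: [0.5654, 0.0294, 0.0538]
tool_rot: [0.991, -0.134, -0.0, 0.0]
wrist_force: [-0.4, 0.8, -3.2]
width: 0.162
grip_force: 30.0
```

Call:
drive_tool(
  moves=[
    {"slide": [0.039,-0.011,0],"angular": [0,0,0]},
    {"slide": [0.039,-0.011,0],"angular": [0,0,0]},
  ],
)

```text
time: 8.35
ee_pos: [0.5694, 0.0283, 0.0538]
tool_rot: [0.991, -0.134, 0.0, -0.0]
wrist_force: [-0.2, -0.6, -2.5]
width: 0.162
grip_force: 30.0
```

Call:
drive_tool(
  moves=[
    {"slide": [0.039,-0.011,0],"angular": [0,0,0]},
    {"slide": [0.039,-0.011,0],"angular": [0,0,0]},
    {"slide": [0.019,-0.005,0],"angular": [0,0,0]},
  ],
)

```text
time: 8.65
ee_pos: [0.5744, 0.0269, 0.0538]
tool_rot: [0.991, -0.134, 0.0, 0.0]
wrist_force: [-0.1, -0.2, -2.8]
width: 0.159
grip_force: 30.0
```

```bash
python3 -c "
from h import *
rep()"
```

```text
t 8.65 rail mm 89.7 -0.2 53.8 yaw -15.43 F -0.0 -0.3 -2.8 M [ 0.11 -0.03  0.02]
```

Call:
drive_tool(
  moves=[
    {"slide": [0.039,-0.01,0],"angular": [0,0,0]},
    {"slide": [0.039,-0.01,0],"angular": [0,0,0]},
    {"slide": [0.019,-0.005,0],"angular": [0,0,0]},
  ],
)

```text
time: 8.95
ee_pos: [0.5793, 0.0256, 0.0538]
tool_rot: [0.991, -0.134, 0.0, 0.0]
wrist_force: [-0.3, 0.6, -3.1]
width: 0.157
grip_force: 30.0
```

Call:
drive_tool(
  moves=[
    {"slide": [0.039,-0.01,0],"angular": [0,0,0]},
    {"slide": [0.039,-0.01,0],"angular": [0,0,0]},
    {"slide": [0.019,-0.005,0],"angular": [0,0,0]},
  ],
)

```text
time: 9.25
ee_pos: [0.5841, 0.0244, 0.0538]
tool_rot: [0.991, -0.134, 0.0, -0.0]
wrist_force: [0.2, 0.1, -3.7]
width: 0.162
grip_force: 30.0
```

Call:
drive_tool(
  moves=[
    {"slide": [0.039,-0.01,0],"angular": [0,0,0]},
    {"slide": [0.039,-0.01,0],"angular": [0,0,0]},
    {"slide": [0.019,-0.005,0],"angular": [0,0,0]},
  ],
)

```text
time: 9.55
ee_pos: [0.589, 0.0231, 0.0538]
tool_rot: [0.991, -0.134, 0.0, 0.0]
wrist_force: [0.4, 0.3, -3.4]
width: 0.159
grip_force: 30.0
```

Call:
drive_tool(
  moves=[
    {"slide": [0.039,-0.011,0],"angular": [0,0,0]},
    {"slide": [0.039,-0.011,0],"angular": [0,0,0]},
    {"slide": [0.019,-0.005,0],"angular": [0,0,0]},
  ],
)

```text
time: 9.85
ee_pos: [0.5938, 0.0218, 0.0538]
tool_rot: [0.991, -0.134, 0.0, 0.0]
wrist_force: [-0.1, 0.1, -2.6]
width: 0.154
grip_force: 30.0
```

```bash
python3 -c "
from h import *
rep()"
```

```text
t 9.85 rail mm 109.7 0.0 53.8 yaw -15.43 F -0.2 0.1 -2.6 M [ 0.08 -0.02  0.  ]
```

Call:
drive_tool(
  moves=[
    {"slide": [0.039,-0.011,0],"angular": [0,0,0]},
    {"slide": [0.039,-0.011,0],"angular": [0,0,0]},
    {"slide": [0.019,-0.005,0],"angular": [0,0,0]},
  ],
)

```text
time: 10.15
ee_pos: [0.5987, 0.0204, 0.0538]
tool_rot: [0.991, -0.134, 0.0, 0.0]
wrist_force: [-0.4, -0.2, -3.5]
width: 0.157
grip_force: 30.0
```

Call:
drive_tool(
  moves=[
    {"slide": [0.039,-0.011,0],"angular": [0,0,0]},
    {"slide": [0.039,-0.011,0],"angular": [0,0,0]},
    {"slide": [0.019,-0.005,0],"angular": [0,0,0]},
  ],
)

```text
time: 10.45
ee_pos: [0.6035, 0.0191, 0.0538]
tool_rot: [0.991, -0.134, 0.0, 0.0]
wrist_force: [0.2, 0.2, -2.7]
width: 0.161
grip_force: 30.0
```

Call:
drive_tool(
  moves=[
    {"slide": [0.039,-0.011,0],"angular": [0,0,0]},
    {"slide": [0.039,-0.011,0],"angular": [0,0,0]},
    {"slide": [0.019,-0.005,0],"angular": [0,0,0]},
  ],
)

```text
time: 10.75
ee_pos: [0.6084, 0.0177, 0.0538]
tool_rot: [0.991, -0.134, 0.0, 0.0]
wrist_force: [-0.7, -0.9, -3.4]
width: 0.159
grip_force: 30.0
```

Call:
drive_tool(
  moves=[
    {"slide": [0.039,-0.011,0],"angular": [0,0,0]},
    {"slide": [0.039,-0.011,0],"angular": [0,0,0]},
    {"slide": [0.019,-0.005,0],"angular": [0,0,0]},
  ],
)

```text
time: 11.05
ee_pos: [0.6116, 0.0168, 0.0535]
tool_rot: [0.991, -0.134, -0.002, 0.0]
wrist_force: [-5.1, 1.4, -0.8]
width: 0.158
grip_force: 30.0
```

```bash
python3 -c "
from h import *
rep()"
```

```text
t 11.05 rail mm 128.2 -0.0 53.5 yaw -15.41 F -5.3 -0.0 -0.8 M [0.29 1.26 0.02]
```

Shoe met at about 5 N. Smaller steps now.

Call:
drive_tool(
  moves=[
    {"slide": [0.019,-0.005,0],"angular": [0,0,0]},
    {"slide": [0.019,-0.005,0],"angular": [0,0,0]},
  ],
)

```text
time: 11.25
ee_pos: [0.6134, 0.0163, 0.0535]
tool_rot: [0.991, -0.134, -0.002, 0.0]
wrist_force: [-5.5, 1.1, 0.8]
width: 0.161
grip_force: 30.0
```

Call:
drive_tool(
  moves=[
    {"slide": [0.01,-0.003,0],"angular": [0,0,0]},
    {"slide": [0.01,-0.003,0],"angular": [0,0,0]},
  ],
)

```text
time: 11.45
ee_pos: [0.6144, 0.0161, 0.0536]
tool_rot: [0.991, -0.134, -0.002, 0.0]
wrist_force: [-5.2, 0.9, 0.9]
width: 0.158
grip_force: 30.0
```

```bash
python3 -c "
from h import *
rep()"
```

```text
t 11.45 rail mm 131.1 0.0 53.6 yaw -15.41 F -5.3 -0.5 0.9 M [0.29 1.19 0.01]
```

Call:
drive_tool(
  moves=[
    {"slide": [0.01,-0.003,0],"angular": [0,0,0]},
    {"slide": [0.01,-0.003,0],"angular": [0,0,0]},
  ],
)

```text
time: 11.65
ee_pos: [0.6151, 0.0159, 0.0535]
tool_rot: [0.991, -0.134, -0.002, 0.0]
wrist_force: [-7.2, 1.5, 1.4]
width: 0.16
grip_force: 30.0
```

```bash
python3 -c "
from h import *
rep()"
```

```text
t 11.65 rail mm 131.8 -0.0 53.5 yaw -15.41 F -7.4 -0.4 1.4 M [0.43 1.67 0.01]
```

Force is rising, so the hard end is near. I'll take finer steps up to about 11 N.

Call:
drive_tool(
  moves=[
    {"slide": [0.01,-0.003,0],"angular": [0,0,0]},
    {"slide": [0,0,0],"angular": [0,0,0]},
  ],
)

```text
time: 11.85
ee_pos: [0.6151, 0.0159, 0.0533]
tool_rot: [0.991, -0.134, -0.002, 0.0]
wrist_force: [-7.7, 2.4, 1.3]
width: 0.157
grip_force: 30.0
```

```bash
python3 -c "
from h import *
rep()"
```

```text
t 11.85 rail mm 131.9 -0.0 53.3 yaw -15.4 F -8.0 0.3 1.3 M [ 0.49  1.64 -0.01]
```

Call:
drive_tool(
  moves=[
    {"slide": [0.015,-0.004,0],"angular": [0,0,0]},
    {"slide": [0,0,0],"angular": [0,0,0]},
  ],
)

```text
time: 12.05
ee_pos: [0.6152, 0.0158, 0.0532]
tool_rot: [0.991, -0.134, -0.003, 0.0]
wrist_force: [-9.2, 2.4, 1.8]
width: 0.16
grip_force: 30.0
```

```bash
python3 -c "
from h import *
rep()"
```

```text
t 12.05 rail mm 132.0 -0.0 53.2 yaw -15.39 F -9.5 -0.2 1.8 M [0.54 2.11 0.01]
```

Call:
drive_tool(
  moves=[
    {"slide": [0.015,-0.004,0],"angular": [0,0,0]},
    {"slide": [0,0,0],"angular": [0,0,0]},
    {"slide": [0,0,0],"angular": [0,0,0]},
  ],
)

```text
time: 12.35
ee_pos: [0.6153, 0.0159, 0.0531]
tool_rot: [0.991, -0.134, -0.004, 0.0]
wrist_force: [-11.3, 2.1, 3.0]
width: 0.158
grip_force: 30.0
```

```bash
python3 -c "
from h import *
rep()"
```

```text
t 12.35 rail mm 132.0 0.0 53.1 yaw -15.38 F -11.4 -1.0 3.0 M [ 0.64  2.52 -0.03]
```

Home: stalled at 132.0 mm with 11 N. I'll relax the push, then open partly and lift clear.

Call:
drive_tool(
  moves=[
    {"slide": [-0.024,0.007,0],"angular": [0,0,0]},
    {"slide": [-0.024,0.007,0],"angular": [0,0,0]},
    {"slide": [0,0,0],"angular": [0,0,0]},
  ],
)

```text
time: 12.65
ee_pos: [0.615, 0.0159, 0.0532]
tool_rot: [0.991, -0.134, -0.001, 0.0]
wrist_force: [-5.3, 1.7, -3.3]
width: 0.163
grip_force: 30.0
```

```bash
python3 -c "
from h import *
rep()"
```

```text
t 12.65 rail mm 131.8 -0.0 53.2 yaw -15.41 F -5.6 0.2 -3.3 M [ 0.54  1.4  -0.02]
```

Call:
drive_tool(
  moves=[
    {"slide": [-0.015,0.004,0],"angular": [0,0,0]},
    {"slide": [-0.012,0.003,0],"angular": [0,0,0]},
    {"slide": [0,0,0],"angular": [0,0,0]},
  ],
)

```text
time: 12.95
ee_pos: [0.6149, 0.0158, 0.0536]
tool_rot: [0.991, -0.134, -0.0, 0.0]
wrist_force: [-3.7, 1.5, -5.9]
width: 0.156
grip_force: 30.0
```

```bash
python3 -c "
from h import *
rep()"
```

```text
t 12.95 rail mm 131.7 -0.1 53.6 yaw -15.43 F -4.0 0.4 -5.9 M [ 0.34  0.88 -0.02]
```

Call:
drive_tool(
  hand=0.45,
  moves=[
    {"slide": [0,0,0],"angular": [0,0,0]},
    {"slide": [0,0,0],"angular": [0,0,0]},
    {"slide": [0,0,0],"angular": [0,0,0]},
    {"slide": [0,0,0],"angular": [0,0,0]},
    {"slide": [0,0,0],"angular": [0,0,0]},
  ],
)

```text
time: 13.45
ee_pos: [0.6155, 0.0158, 0.0541]
tool_rot: [0.991, -0.134, 0.0, -0.0]
wrist_force: [-0.9, 0.1, -0.1]
width: 0.45
grip_force: 0.0
```

Call:
drive_tool(
  moves=[
    {"slide": [0,0,0.2],"angular": [0,0,0]},
    {"slide": [0,0,0.5],"angular": [0,0,0]},
    {"slide": [0,0,0.8],"angular": [0,0,0]},
    {"slide": [0,0,0.8],"angular": [0,0,0]},
    {"slide": [-0.6,0,0.8],"angular": [0,0,0]},
    {"slide": [-0.6,0,0.3],"angular": [0,0,0]},
    {"slide": [-0.6,0,0],"angular": [0,0,0]},
    {"slide": [0,0,0],"angular": [0,0,0]},
  ],
)

```text
time: 14.25
ee_pos: [0.5225, 0.0158, 0.2256]
tool_rot: [0.991, -0.134, 0.0, 0.0]
wrist_force: [1.0, -1.6, 0.7]
width: 0.449
grip_force: 0.0
```

```bash
python3 - <<'E'
from h import *
p=[.4880,.0509,-.2688]; C=cam("wrist"); w=viewer.read_camera("wrist"); s=viewer.read_camera("side"); Cs=cam("side")
pr=lambda b:T2(p,[b,0,.008])[0]+[0,0,0]
for nm,I,c in(("w",w,C),("s",s,Cs)): print(nm,w2pix(c,pr(.132)),w2pix(c,pr(0)))
a=cv2.resize(w[0:240,140:500],(540,360)); u=w2pix(Cs,pr(.06)).astype(int)
b=cv2.resize(s[u[1]-35:u[1]+25,u[0]-60:u[0]+60],(540,270),interpolation=cv2.INTER_CUBIC)
cv2.imwrite("pics/end.png",cv2.resize(np.vstack([a,b]),(514,600)))
E
```

```text
w [292.97229747  97.62818683] [295.04001696 205.58060871]
s [312.21299852 201.18774443] [264.65967291 197.85594756]
```

View pics/end.png

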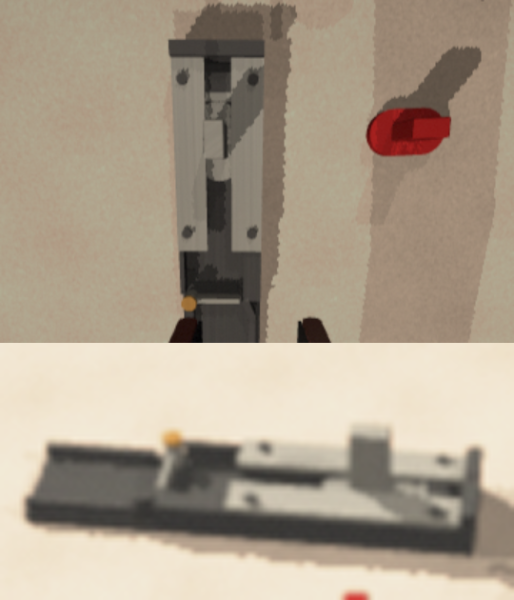

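The stop stands upright and centred in the slot (upper view (215,140)), against the shoe. The gate is shut (from (190,303) to (240,300)) and the gripper is clear. Handing in.

```bash
python3 -c "
from plant import robot
print(robot.close_job())"
```

```text
the job is handed in; nothing more can be done
None
```

The job is handed in at about 14 s: the steel work stop went through the gate, pressed the shoe home with a peak push of about 11 N and was released upright in the slot, with the gate shut behind it; no verdict came back.

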